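# Bolt down the lid of the cullet box

## Robot

A 6-joint arm with a two-finger parallel gripper is mounted at the origin on the work surface. World frame = base frame: x ahead of the robot, y to its left, z up, the work surface at z = 0. Lengths are in mm, angles in degrees, forces in N, time in s.
With the tool pointing down it reaches from about 325 to 1000 mm from the base axis. Payload 5.1 kg.
Tool frame: the origin (TCP) lies midway between the tips of the shut fingers; the grasp point (between the pads) lies 19 mm behind it (env.grip_depth is the distance from the TCP to the grasp point, in mm); x points along the fingers, y is the direction in which the jaws open and shut, and the axes are right-handed (so a half turn about x gives the same grasp; the last joint's range is limited). The gripper opens to 85 mm and grips with 20 to 120 N. Pads are 22 mm wide; open, the fingers measure 114 mm over their backs; the gripper's body (76 mm by 85 mm) begins 54 mm behind the grasp point. The pads swing forward as they close: fully open they stand 13 mm farther back than shut.
Start: joints at [-76.238, 7.093, 94.555, -0, 78.352, -4.733], TCP at [206.162, -616.427, 231.322] pointing down, gripper open.
Joint ranges: [-149.61, 149.61], [-58.7, 133.49], [1.44, 155.28], [-77.14, 257.14], [18.33, 153.61], [-166.67, 166.67]. Speed limits (degrees/s): [147.25, 147.25, 180, 180, 180, 180].

## Interface

Orientations are given as a 3x3 rotation matrix whose columns are the frame's x, y, z axes.
In Python, from rig import env gives the robot as it stands. The module is installed in compiled form; this text tells all that it offers.
- The arm moves only by the shell command python3 -m jog 'ROWS' [FORCE]. ROWS is JSON, a list of rows, each an object with "slide": the shift along the world's x, y, z in cm, a list of three; "angular": the turn, a rotation vector about the world's x, y, z in rad, a list of three; "claw": the closure, from 0 (fully open) to 1 (shut). In form: [{"slide": [tx, ty, tz], "angular": [rx, ry, rz], "claw": claw}, ...]. A call has 1 to 10 rows; each row shifts and turns the commanded pose from where the row before left it; what a row does not reach is not made up. A row lasts 1/10 s, in which the tool goes at most 50 mm and 8.59 degrees, less where a joint would pass 70% of its speed; a pose out of reach is approached as far as the arm can. A call with a gripper value outside its range is refused whole. The fingers move at their own pace and stop on an object; FORCE is the grip in N (left out, the last holds). Time passes only in rows, so rows that do not move let the fingers close. It gives the time, the measured TCP pose, the force and the opening at its end, in the units of the state.
- env.get_state(): the state, without advancing time (a new reading comes with each control period).
- env.grab_frame(name): name is "scene" or "top"; returns a dict with "frame" (384x512x3 uint8, red, green, blue), "z_map" (384x512 float32, mm along the optical axis (not along the pixel's ray), 0 where there is no reading), "intrinsics" (3x3 intrinsics, pixels), "k1" (the pictures are not rectified: a ray, as slopes to the right and down, at radius r is drawn at 1 + k1 r^2 times it, then the intrinsics apply), "world_from_camera" (4x4, takes a point from camera to world coordinates). Camera axes: x right, y down, z forward; pixel columns grow to the right and rows downward; lengths in mm; the calibration is good to about 2 mm. A picture is of the moment at which its call begins.
- env.hand_in(): hands the job in, once; it reports no verdict.
The state is a dict: "time": time; "qpos": joint angles; "qvel": joint speeds; "effort": joint torques, N m; "position": TCP position; "ee_rot": TCP orientation; "ft_force": force on the tool from outside, world axes, zero at the start; "ft_torque": the same for the moment, N m; "width": finger opening in mm.
Only numpy, scipy, OpenCV 4.12 (cv2) and the standard library are available. Lean on these libraries where they do the work, as an engineer would, in place of code of your own. Each camera call takes 0.05 s, during which the arm holds its last target. There are 200 camera calls.

## Task

Shut the lid of the scrap-glass box, slide the barrel bolt across through the keeper on the lid, and turn its handle fully down into the notch of the strip so that it cannot work back. Feel for the notch and do it gently, without straining the bolt's sleeves or the notched strip, and leave the moulds, jars, bowl and paddle standing where they are.

Things in the scene. Friction and masses are not known exactly. Their poses are not given: they have to be found in the camera images.
- cullet_box: Low sheet-steel box fixed on the table, 250 mm deep (x), 420 wide (y), 120 high; origin at the centre of its underside, x away from the robot, y to the left, z up. Its right half (y below 0) is open, under the lid; its left half is a flat deck (120 mm above the origin) with the bolt near the front. A mould and a ring stand on the back of the deck.
- lid (a joint): Lid angle, rad: 0 shut (plate flush with the deck), positive open. Hinged along the far edge (box x = +125 mm, 114 mm above its origin), so the near edge is raised. The hinge is stiff: the lid stays where it is left, yields to 2 to 6 N pushed down near its front, and comes to a firm stop at 0. Starts 0.10 to 0.28.
- lid_plate: The lid, a plate 250 x 208 x 6 mm. Origin on the hinge line, mid-width, at the plate's underside; it runs 250 mm along its own -x, top face at z = +6. Beside the seam it carries the keeper, a steel loop on the bolt's axis when the lid is shut (14 mm long in y, mouth 12 mm past the seam, about 2 mm play round the bolt, 36 mm tall).
- lid_press (a point): Point on the lid's top face, 200 mm in front of the hinge and 25 mm right of its middle: a clear flat place to press on.
- bolt (a joint): How far the bolt is slid, m: 0 withdrawn, growing along the box's -y (to the right, into the lid's keeper). It drags with a few newtons. The nose enters the keeper at 0.024 and leaves it at 0.038; the notch is met between 0.047 and 0.069; at 0.075 the handle's stem strikes the front sleeve. Starts 0 to 0.012.
- handle (a joint): Turn of the handle about the bolt's axis, rad: 0 straight up, positive leans toward the robot (box -x), 1.5 fully down in the notch (end stop). It stays where it is left (1 to 2 N at the knob turns it). Anywhere but at the notch its stem comes to rest on the strip's top edge at about 1.0. Starts -0.25 to 0.35.
- knob (a point): Centre of the 18 mm ball at the end of the handle, 60 mm from the bolt's axis; its stem is a square bar 10 mm thick. The ball is free to be pinched or pushed from above. The bolt's rod is 14 mm thick.
- axis_point (a point): Point on the bolt's axis at the stem's place when withdrawn (bolt = 0), fixed to the box: box x -45, y +115, 22 mm above the deck. The axis runs along the box's y.
- guide: The bolt's hardware on the deck: base plate, two sleeves (22 mm wide, 33 high; the stem travels between them, box y 35 to 120 mm) and the notched strip. Origin on the deck under the bolt's axis, at the seam (box y = 0). Keep the load on it light.
- deck_mould: Bystander: cast aluminium mould, 52 mm wide, 58 high, standing on the back of the deck; origin at its underside.
- deck_ring: Bystander: steel ring 52 mm across, 20 high, lying on the back of the deck.
- tall_mould: Bystander: aluminium mould 90 mm wide, 130 high, on the table to the right.
- frit_jar: Bystander: amber jar 72 mm wide, 100 high, on the table to the left.
- frit_pot: Bystander: small clear jar 60 mm wide, 75 high, on the table to the left.
- steel_bowl: Bystander: steel bowl 150 mm wide, 60 high, on the table to the right.
- paddle: Bystander: wooden paddle about 265 mm long, 20 high, lying on the table in front to the left.
- strip_edge (a point): Middle of the top edge of the notched strip: upright steel, 5 mm thick, 30 mm to the robot's side of the bolt's axis, top 35 mm above the deck (13 above the axis), along the stem's whole way. It is clamped through slotted holes, so where its one notch sits (13 mm wide, 21 deep, open above) differs from box to box: bolt 0.047 to 0.069. No reading gives it: feel for it.

How it is judged:
By the outcome, as a careful person would: the job done as asked, in the order asked, and still so for the second after the job is handed in, with the robot touching nothing.
It also fails if it takes over 72 s, if anything falls off the work surface, if the arm or the gripper's body presses on something with over 40 N, if the wrist force passes 120 N, or if a joint passes its speed limit or range.

## Working session

There is one attempt and no reset: what is moved stays moved. The work goes in short steps, Python scripts to look and compute and a shell command to move; the robot and the scene stay as the last step left them, time stands still between calls to the robot, and variables do not carry over. Pictures are saved under pics/ and viewed, about 8 in all and at most 12, crops included, and the job is handed in when it is done.

```bash
mkdir -p pics
cat > h.py <<'E'
import numpy as np, cv2
from rig import env
def shot(n,fn=None):
    d=env.grab_frame(n)
    if fn: cv2.imwrite(fn,d['frame'][:,:,::-1])
    return d
def cloud(d):
    K=np.array(d['intrinsics'],float); z=d['z_map'].astype(float); h,w=z.shape
    u,v=np.meshgrid(np.arange(w),np.arange(h))
    p=cv2.undistortPoints(np.stack([u,v],-1).reshape(-1,1,2).astype(float),K,np.array([d['k1'],0,0,0,0.])).reshape(h,w,2)
    P=np.dstack([p[...,0]*z,p[...,1]*z,z,np.ones_like(z)])@np.array(d['world_from_camera']).T
    P=P[...,:3]; P[z==0]=np.nan
    return P
E
python3 - <<'E'
from h import *
a=shot('scene','pics/s1.png');b=shot('top','pics/t1.png')
for n,d in(('s',a),('t',b)):
    np.save(n+'.npy',cloud(d)); print(np.round(d['world_from_camera'],2),np.round(d['intrinsics'],1))
print(env.get_state())
E
```

```text
[[ 4.10000e-01  5.60000e-01 -7.20000e-01  1.46511e+03]
 [ 9.10000e-01 -2.40000e-01  3.30000e-01 -4.03920e+02]
 [ 1.00000e-02 -7.90000e-01 -6.10000e-01  8.88230e+02]
 [ 0.00000e+00  0.00000e+00  0.00000e+00  1.00000e+00]] [[374.3   0.  250. ]
 [  0.  374.3 194.6]
 [  0.    0.    1. ]]
[[-2.00000e-02 -9.80000e-01  2.00000e-01  3.05590e+02]
 [-1.00000e+00  2.00000e-02 -0.00000e+00 -7.35000e+00]
 [-0.00000e+00 -2.00000e-01 -9.80000e-01  1.40454e+03]
 [ 0.00000e+00  0.00000e+00  0.00000e+00  1.00000e+00]] [[347.6   0.  258.6]
 [  0.  347.6 197.9]
 [  0.    0.    1. ]]
{'time': 0.1, 'qpos': array([-7.62386961e+01,  7.12992582e+00,  9.46260958e+01,  2.05488329e-03,
        7.83541589e+01, -4.73241177e+00]), 'qvel': array([-0.01434954, -0.13453481, -0.21129837, -0.02071279,  0.00727675,
       -0.12471439]), 'effort': array([ 4.24073005e-04, -4.24930716e+01, -3.66653037e+01, -9.84808617e-05,
        3.93652328e-03,  1.34282226e-05]), 'position': array([ 206.03059427, -615.89190233,  230.17574878]), 'ee_rot': array([[-4.23323600e-04,  3.17193338e-01, -9.48360800e-01],
       [ 1.87616858e-03, -9.48358964e-01, -3.17193562e-01],
       [-9.99998150e-01, -1.91356025e-03, -1.93645444e-04]]), 'ft_force': array([-0.02661028,  0.18809415,  0.14852347]), 'ft_torque': array([-0.02008867, -0.03476498,  0.01356305]), 'width': 85.47803877746034}
```

View pics/s1.png

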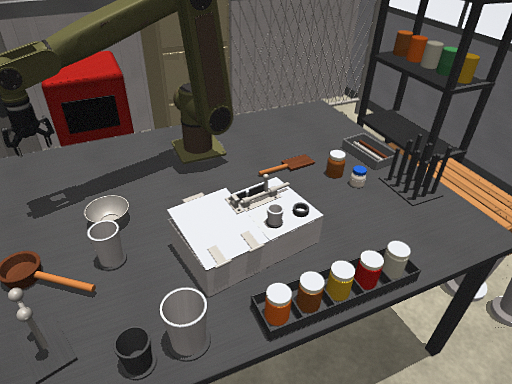

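View pics/t1.png

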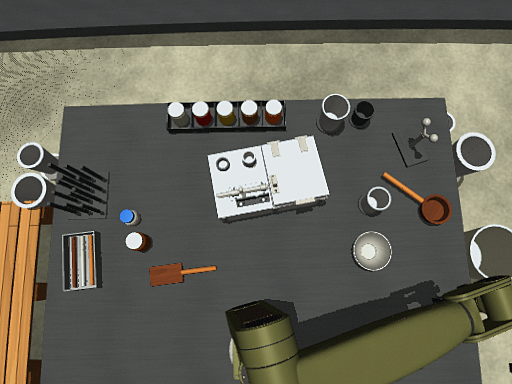

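The top view shows the box at columns 208–328, rows 137–220, rotated slightly, with the bolt around (245,190) and the ring and mould behind it. Next I'll fit the box pose and enlarge the bolt.

Run:
```python
from h import *
T=np.load('t.npy');S=np.load('s.npy')
im=cv2.imread('pics/t1.png')
cv2.imwrite('pics/t1c.png',cv2.resize(im[130:226,200:336],None,fx=5.8,fy=5.8,interpolation=cv2.INTER_CUBIC))
R=np.vstack([T[125:235,195:345].reshape(-1,3)]);R=R[~np.isnan(R[:,0])]
Z=R[:,2]
print(np.histogram(Z,bins=np.arange(-5,220,5)))
# deck
hi=R[(Z>80)]
r=cv2.minAreaRect(hi[:,:2].astype(np.float32)); print(r,cv2.boxPoints(r))
dk=R[(Z>113)&(Z<127)]
r=cv2.minAreaRect(dk[:,:2].astype(np.float32)); print(r,cv2.boxPoints(r))
for v in range(150,225,6):
    print(v,' '.join('%4.0f'%T[v,u,2] for u in range(206,332,5)))
```

```text
(array([4233, 3205,  385,   64,   80,   81,   66,   63,   80,   81,   87,
         54,   25,   37,   25,   21,   27,   17,   21,   12,   25,   12,
         40,  204, 1454, 1666,  620,  516,  495,  491,  564,  549,  336,
         59,   13,   23,   58,   20,    2,    0,    0,    7,    8,    5]), array([ -5,   0,   5,  10,  15,  20,  25,  30,  35,  40,  45,  50,  55,
        60,  65,  70,  75,  80,  85,  90,  95, 100, 105, 110, 115, 120,
       125, 130, 135, 140, 145, 150, 155, 160, 165, 170, 175, 180, 185,
       190, 195, 200, 205, 210, 215]))
((661.5100708007812, -93.28125), (289.4289855957031, 543.3113403320312), 14.064201354980469) [[ 455.11877  135.06436]
 [ 587.1483  -391.96072]
 [ 867.90137 -321.62686]
 [ 735.8718   205.39822]]
((655.1064453125, -39.917724609375), (260.3077697753906, 420.8628234863281), 9.650041580200195) [[ 491.51965  145.71841]
 [ 562.06885 -269.1892 ]
 [ 818.69324 -225.55386]
 [ 748.14404  189.35376]]
150   -1   -2   -4   -2   -1   -1  119  118  183  179  123  122  125  129  129  122  121  124  122  133  126  127  132   -4   -2   -2
156    0  122  117  118  
[... 882 characters left out ...]
  154  158  151  154  158   -3
198    3    1  126  119  117  121  151  152  144  124  125  121  129  115  154  155  159  156  155  156  160  156  117  114   -0   -4
204    5   -5  116  118  116  124  116  128  123  123  117  125  121  116  112  114  112   98  159   59   30    9   -4   -3   -1   -2
210    3   -9   -2  120  116  119  118  118  120  118  117  100   70   49   56   -7   -0    1   -3    0   -0   -2    1   -4    1   -3
216   -1   -1    0  122  110   93   69   44   20    2   -1    3    4    3    2   -1   -6   -8    3    0    0   -0    1   -0   -1   -2
222    0   -0   -1   -5    5   -4    2   -0    2   -4   -2   -2    5   -3    3    2    3    1   -1    2    0   -5   -0   -2   -4   -4
```

View pics/t1c.png

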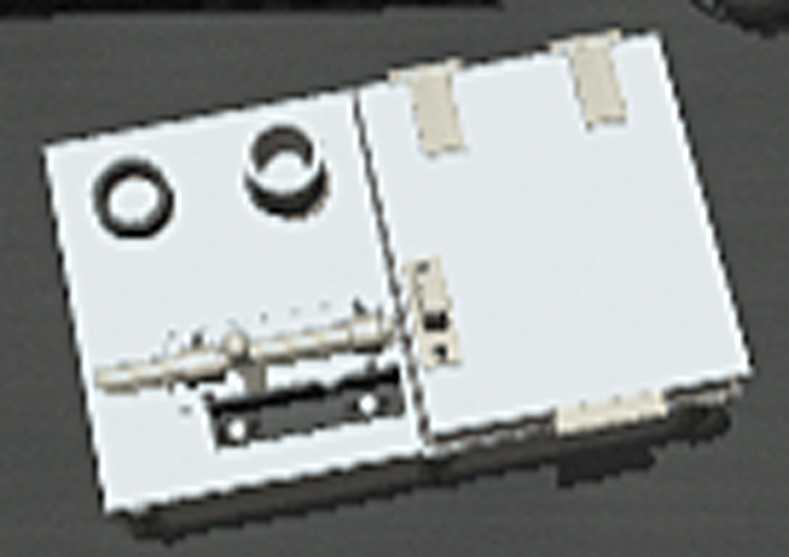

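The crop shows the ring, the mould, the bolt with its knob near (235,345), the notched strip at (210–400, 380–445), and the lid right of the seam (357,90)–(427,452). Now I'll make a sub-pixel edge fit of the deck, then locate the knob.

```bash
cat >> h.py <<'E'
def ray(d,uv):
    K=np.array(d['intrinsics'],float);W=np.array(d['world_from_camera'])
    p=cv2.undistortPoints(np.array(uv,float).reshape(-1,1,2),K,np.array([d['k1'],0,0,0,0.])).reshape(-1,2)
    return W[:3,3],np.c_[p,np.ones(len(p))]@W[:3,:3].T
def onz(d,uv,z):
    o,r=ray(d,uv); return o+r*((z-o[2])/r[:,2])[:,None]
def proj(d,X):
    K=np.array(d['intrinsics'],float);W=np.linalg.inv(np.array(d['world_from_camera']))
    X=np.atleast_2d(X)
    return cv2.projectPoints(X.astype(float),cv2.Rodrigues(W[:3,:3])[0],W[:3,3],K,np.array([d['k1'],0,0,0,0.]))[0].reshape(-1,2)
E
python3 - <<'E'
from h import *
from scipy.optimize import least_squares
from scipy.ndimage import map_coordinates
d=shot('top'); g=d['frame'].astype(float).mean(2)
c=lambda x,y:np.array([(x+.5)/5.8-.5+200,(y+.5)/5.8-.5+130])
BL,FL,SB,SF=c(45,147),c(108,513),c(357,90),c(427,452)
def edge(a,b):
    out=[];t=(b-a)/np.linalg.norm(b-a);n=np.array([-t[1],t[0]])
    for s in np.linspace(.08,.92,40):
        p=a+s*(b-a);o=np.linspace(-3,3,61);q=p+o[:,None]*n
        f=map_coordinates(g,[q[:,1],q[:,0]],order=1)
        gr=np.abs(np.gradient(f));i=gr>gr.max()*.4
        out.append(p+n*(o[i]*gr[i]).sum()/gr[i].sum())
    return np.array(out)
E=[edge(BL,FL),edge(BL,SB),edge(FL,SF)]
P=[onz(d,e,120)[:,:2] for e in E]
def res(x):
    c,s=np.cos(x[2]),np.sin(x[2])
    q=[(p-x[:2])@np.array([[c,-s],[s,c]]) for p in P]
    return np.r_[q[0][:,1]-210,q[1][:,0]-125,q[2][:,0]+125]
r=least_squares(res,[650,-40,.15],loss='soft_l1');x=r.x
e=res(x);print('box',x,np.degrees(x[2]),[np.round((e[i*40:i*40+40].mean(),e[i*40:i*40+40].std()),1) for i in range(3)])
np.save('box.npy',x)
co,s=np.cos(x[2]),np.sin(x[2]);Rb=np.array([[co,-s,0],[s,co,0],[0,0,1]])
# cloud in box frame
for n in'ts':
    C=np.load(n+'.npy').reshape(-1,3);C=C[~np.isnan(C[:,0])];B=(C-[x[0],x[1],0])@Rb
    k=B[(B[:,2]>185)&(B[:,2]<225)&(abs(B[:,0]+45)<50)&(B[:,1]>30)&(B[:,1]<150)]
    print(n,'knob pts',len(k),k.mean(0) if len(k) else '',k.std(0) if len(k) else '')
    l=B[(B[:,1]<-60)&(B[:,1]>-195)&(B[:,0]<50)&(B[:,0]>-110)&(B[:,2]>115)&(B[:,2]<230)]
    print('lid',np.polyfit(125-l[:,0],l[:,2]-120,1))
sc=shot('scene');
W=lambda X:np.array(X)@Rb.T+[x[0],x[1],0]
for D,nm in((d,'t'),(sc,'s')):
    im=D['frame'][:,:,::-1].copy()
    print(nm,[np.round(proj(D,W(X))[0],1).tolist() for X in([-45,115,142],[-45,115,202],[-45,105,202],[125,210,120],[-125,210,120],[125,0,120])])
    if nm=='s':cv2.imwrite('pics/s1c.png',cv2.resize(im[170:250,200:310],None,fx=7,fy=7,interpolation=cv2.INTER_CUBIC))
E
```

```text
box [ 6.50498341e+02 -4.06595599e+01  1.66431568e-01] 9.535826398862943 [array([0. , 0.7]), array([0.5, 1. ]), array([-0.6,  0.8])]
t knob pts 20 [-52.112739   107.19495076 206.92223024] [4.28864602 4.80670741 4.24518856]
lid [ 0.15664998 -0.6918433 ]
s knob pts 37 [-47.23824786 101.38163324 199.97751909] [3.8848021  4.03521011 8.33849766]
lid [0.15573827 1.20465849]
t [[238.7, 191.2], [237.7, 187.5], [240.4, 187.0], [207.1, 154.9], [217.8, 217.7], [260.3, 145.0]]
s [[268.1, 191.0], [268.9, 176.1], [266.4, 177.1], [323.3, 214.1], [276.2, 176.1], [269.8, 239.2]]
```

View pics/s1c.png

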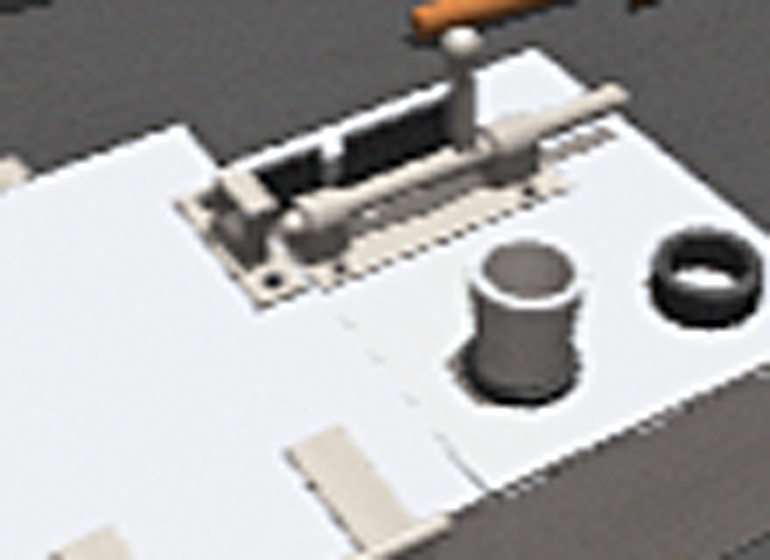

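```bash
cat >> h.py <<'E'
bx=np.load('box.npy');_c,_s=np.cos(bx[2]),np.sin(bx[2]);Rb=np.array([[_c,-_s,0],[_s,_c,0],[0,0,1]])
def W(X): return np.atleast_2d(X)@Rb.T+[bx[0],bx[1],0]
def B(X): return (np.atleast_2d(X)-[bx[0],bx[1],0])@Rb
def st(tag=''):
    s=env.get_state();p=s['position'];print(tag,'t',round(s['time'],2),'p',p.round(1),'box',B(p)[0].round(1),'Fbox',(Rb.T@s['ft_force']).round(1),'w',round(s['width'],1),'yaw',round(np.degrees(np.arctan2(s['ee_rot'][1,1],s['ee_rot'][0,1])),1));return s
E
python3 - <<'E'
from h import *
from scipy.optimize import least_squares
t=shot('top');s=shot('scene')
f=lambda X:np.r_[proj(t,X)[0]-[240.1,189.1],proj(s,X)[0]-[265.3,175.6]]
r=least_squares(f,W([-45,105,202])[0]);print('knob',r.x,B(r.x),r.fun)
# constrained on y and angle
g=lambda q:f(W([-45-60*np.sin(q[1]),q[0],142+60*np.cos(q[1])])[0])
r=least_squares(g,[105,0.1]);print('y,ang',r.x,r.fun,'knob world',W([-45-60*np.sin(r.x[1]),r.x[0],142+60*np.cos(r.x[1])]))
for b in(47,52,58,64,69):
    q=proj(s,W([-75,115-b,150]))[0]; print(b,(q+.5-[200,170])*7)
print('press',W([-75,-131,151]),W([-75,-131,126]))
st()
# bystander check near arm path
T=np.load('t.npy')
print('mould/ bowl',np.nanmedian(T[200:206,372:380].reshape(-1,3),0),np.nanmedian(T[245:255,366:378].reshape(-1,3),0))
E
```

```text
knob [580.62715896  56.03857713 202.52188035] [[-52.88628877 106.93714173 202.52188035]] [ 0.17971652  0.07181554  0.17497811 -0.02017654]
y,ang [107.1617579    0.13408816] [0.1409129  0.18622975 0.19432819 0.20925248] knob world [[580.4568985   56.2377392  201.46141866]]
47 [362.98432686 136.82879098]
52 [354.15668649 140.22688362]
58 [343.52129358 144.32089446]
64 [332.83959632 148.43278024]
69 [323.9026253 151.873078 ]
press [[ 598.2366973  -182.27425046  151.        ]] [[ 598.2366973  -182.27425046  126.        ]]
 t 0.3 p [ 206.1 -616.2  230.9] box [-533.6 -494.   230.9] Fbox [-0.4  0.2 -0.8] w 85.6 yaw -71.5
mould/ bowl [ 553.48455687 -485.95287155   12.53156233] [ 365.37936665 -455.64780113    5.02457969]
```

```bash
python3 -m jog '[{"slide":[2.8,3.1,0],"angular":[0,0,-0.04],"claw":1},{"slide":[2.8,3.1,0],"angular":[0,0,-0.04],"claw":1},{"slide":[2.8,3.1,0],"angular":[0,0,-0.04],"claw":1},{"slide":[2.8,3.1,0],"angular":[0,0,-0.037],"claw":1},{"slide":[2.8,3.1,0],"angular":[0,0,0],"claw":1},{"slide":[2.8,3.1,0],"angular":[0,0,0],"claw":1},{"slide":[2.8,3.1,0],"angular":[0,0,0],"claw":1},{"slide":[2.8,3.1,0],"angular":[0,0,0],"claw":1},{"slide":[2.8,3.1,0],"angular":[0,0,0],"claw":1},{"slide":[2.8,3.1,0],"angular":[0,0,0],"claw":1}]' 20
python3 -m jog '[{"slide":[2.8,3.1,0],"angular":[0,0,0],"claw":1},{"slide":[2.8,3.1,-1],"angular":[0,0,0],"claw":1},{"slide":[2.8,3.1,-2],"angular":[0,0,0],"claw":1},{"slide":[2.8,3.1,-2],"angular":[0,0,0],"claw":1},{"slide":[0,0,0],"angular":[0,0,0],"claw":1},{"slide":[0,0,0],"angular":[0,0,0],"claw":1}]'
python3 -c "
from h import *;st()"
```

```text
time: 1.3
position: [487.1, -305.0, 231.5]
ee_rot: [[0.0, 0.165, -0.986], [-0.0, -0.986, -0.165], [-1.0, 0.0, -0.0]]
ft_force: [0.8, -0.8, -0.5]
width: -0.4
time: 1.9
position: [598.1, -181.6, 180.3]
ee_rot: [[-0.002, 0.167, -0.986], [0.0, -0.986, -0.167], [-1.0, -0.001, 0.002]]
ft_force: [0.3, 0.9, 0.8]
width: -0.3
 t 1.9 p [ 598.1 -181.6  180.3] box [ -75.  -130.3  180.3] Fbox [0.4 0.8 0.8] w -0.3 yaw -80.4
```

```bash
python3 -m jog '[{"slide":[0,0,-1],"angular":[0,0,0],"claw":1},{"slide":[0,0,-1],"angular":[0,0,0],"claw":1},{"slide":[0,0,-0.5],"angular":[0,0,0],"claw":1},{"slide":[0,0,-0.4],"angular":[0,0,0],"claw":1},{"slide":[0,0,-0.4],"angular":[0,0,0],"claw":1},{"slide":[0,0,-0.4],"angular":[0,0,0],"claw":1},{"slide":[0,0,-0.4],"angular":[0,0,0],"claw":1},{"slide":[0,0,-0.4],"angular":[0,0,0],"claw":1},{"slide":[0,0,-0.3],"angular":[0,0,0],"claw":1},{"slide":[0,0,0],"angular":[0,0,0],"claw":1}]'
python3 -m jog '[{"slide":[0,0,-0.2],"angular":[0,0,0],"claw":1},{"slide":[0,0,-0.1],"angular":[0,0,0],"claw":1},{"slide":[0,0,0],"angular":[0,0,0],"claw":1}]'
python3 -m jog '[{"slide":[0,0,-0.1],"angular":[0,0,0],"claw":1},{"slide":[0,0,0],"angular":[0,0,0],"claw":1}]'
```

```text
time: 2.9
position: [598.2, -182.4, 132.7]
ee_rot: [[0.0, 0.165, -0.986], [0.0, -0.986, -0.165], [-1.0, 0.0, -0.0]]
ft_force: [-0.2, -0.7, -0.1]
width: -0.3
time: 3.2
position: [598.1, -182.4, 130.1]
ee_rot: [[-0.0, 0.165, -0.986], [0.0, -0.986, -0.165], [-1.0, -0.0, 0.0]]
ft_force: [-1.8, -1.5, 2.6]
width: -0.2
time: 3.4
position: [598.1, -182.4, 129.2]
ee_rot: [[-0.0, 0.165, -0.986], [0.0, -0.986, -0.165], [-1.0, -0.0, 0.0]]
ft_force: [-0.9, -1.9, 3.5]
width: -0.5
```

```bash
python3 -m jog '[{"slide":[0,0,-0.1],"angular":[0,0,0],"claw":1},{"slide":[0,0,-0.1],"angular":[0,0,0],"claw":1},{"slide":[0,0,0],"angular":[0,0,0],"claw":1}]'
python3 -m jog '[{"slide":[0,0,-0.1],"angular":[0,0,0],"claw":1},{"slide":[0,0,0],"angular":[0,0,0],"claw":1}]'
python3 -c "
from h import *
C=cloud(shot('top')).reshape(-1,3);C=C[~np.isnan(C[:,0])];b=B(C)
l=b[(b[:,1]<-60)&(b[:,1]>-195)&(b[:,0]<50)&(b[:,0]>-110)&(b[:,2]>105)&(b[:,2]<160)]
print('lid',np.polyfit(125-l[:,0],l[:,2]-120,1))"
```

```text
time: 3.7
position: [598.0, -182.4, 127.1]
ee_rot: [[-0.0, 0.165, -0.986], [0.0, -0.986, -0.165], [-1.0, -0.0, 0.0]]
ft_force: [-1.4, -1.1, 1.4]
width: 0.1
time: 3.9
position: [598.1, -182.3, 126.1]
ee_rot: [[-0.0, 0.165, -0.986], [0.0, -0.986, -0.165], [-1.0, -0.0, 0.0]]
ft_force: [-2.0, 0.2, 3.4]
width: 0.0
lid [ 0.03105068 -0.85588677]
```

```bash
python3 -m jog '[{"slide":[0,0,-0.2],"angular":[0,0,0],"claw":1},{"slide":[0,0,-0.2],"angular":[0,0,0],"claw":1},{"slide":[0,0,-0.1],"angular":[0,0,0],"claw":1},{"slide":[0,0,0],"angular":[0,0,0],"claw":1}]'
python3 -m jog '[{"slide":[0,0,-0.1],"angular":[0,0,0],"claw":1},{"slide":[0,0,0],"angular":[0,0,0],"claw":1}]'
python3 -m jog '[{"slide":[0,0,-0.05],"angular":[0,0,0],"claw":1},{"slide":[0,0,0],"angular":[0,0,0],"claw":1}]'
```

```text
time: 4.35
position: [598.1, -182.3, 120.9]
ee_rot: [[-0.0, 0.165, -0.986], [0.0, -0.986, -0.165], [-1.0, -0.0, -0.0]]
ft_force: [-1.6, -0.6, 2.1]
width: 0.2
time: 4.55
position: [598.1, -182.4, 120.1]
ee_rot: [[-0.0, 0.165, -0.986], [0.0, -0.986, -0.165], [-1.0, -0.0, 0.0]]
ft_force: [-1.7, -1.4, 2.7]
width: 0.2
time: 4.75
position: [598.2, -182.4, 120.1]
ee_rot: [[-0.0, 0.165, -0.986], [0.0, -0.986, -0.165], [-1.0, -0.0, 0.0]]
ft_force: [-2.9, -0.0, 5.3]
width: -0.1
```

```bash
python3 -m jog '[{"slide":[0,0,-0.08],"angular":[0,0,0],"claw":1},{"slide":[0,0,0],"angular":[0,0,0],"claw":1}]'
python3 -m jog '[{"slide":[0,0,1],"angular":[0,0,0],"claw":1},{"slide":[0,0,3],"angular":[0,0,0],"claw":1},{"slide":[0,0,4],"angular":[0,0,0],"claw":0.5},{"slide":[0,0,4],"angular":[0,0,0],"claw":0.5},{"slide":[0,0,0],"angular":[0,0,0],"claw":0.5}]'
python3 - <<'E'
from h import *
C=cloud(shot('top')).reshape(-1,3);C=C[~np.isnan(C[:,0])];b=B(C)
l=b[(b[:,1]<-60)&(b[:,1]>-195)&(b[:,0]<50)&(b[:,0]>-110)&(b[:,2]>105)&(b[:,2]<160)]
print('lid',np.polyfit(125-l[:,0],l[:,2]-120,1));st()
E
```

```text
time: 4.95
position: [598.1, -182.4, 120.0]
ee_rot: [[-0.0, 0.165, -0.986], [0.0, -0.986, -0.165], [-1.0, -0.0, 0.0]]
ft_force: [-4.6, 0.7, 8.6]
width: -0.1
time: 5.45
position: [601.8, -183.5, 247.3]
ee_rot: [[0.013, 0.165, -0.986], [-0.005, -0.986, -0.165], [-1.0, 0.007, -0.012]]
ft_force: [0.8, -0.6, 0.6]
width: 42.4
lid [-0.00604875  0.10392626]
 t 5.5 p [ 600.5 -183.   243.7] box [ -72.9 -132.1  243.7] Fbox [ 0.1 -1.  -0.7] w 42.9 yaw -80.5
```

```bash
python3 -m jog '[{"slide":[-0.22,3,0],"angular":[0,0,0],"claw":0.5},{"slide":[-0.22,3,0],"angular":[0,0,0],"claw":0.5},{"slide":[-0.22,3,0],"angular":[0,0,0],"claw":0.5},{"slide":[-0.22,3,0],"angular":[0,0,0],"claw":0.5},{"slide":[-0.22,3,0],"angular":[0,0,0],"claw":0.5},{"slide":[-0.22,3,0],"angular":[0,0,0],"claw":0.5},{"slide":[-0.22,3,0],"angular":[0,0,0],"claw":0.5},{"slide":[-0.22,2.9,0],"angular":[0,0,0],"claw":0.5},{"slide":[0,0,0],"angular":[0,0,0],"claw":0.5},{"slide":[0,0,0],"angular":[0,0,0],"claw":0.5}]' 20
python3 - <<'E'
from h import *
st()
im=shot('scene')['frame'][:,:,::-1];cv2.imwrite('pics/s2.png',cv2.resize(im[120:240,190:320],None,fx=5,fy=5,interpolation=cv2.INTER_CUBIC))
E
```

```text
time: 6.5
position: [580.0, 57.0, 237.4]
ee_rot: [[-0.002, 0.166, -0.986], [-0.0, -0.986, -0.166], [-1.0, -0.0, 0.002]]
ft_force: [0.2, -0.2, -0.4]
width: 43.3
 t 6.5 p [580.   57.  237.4] box [-53.4 108.  237.4] Fbox [ 0.2 -0.3 -0.4] w 43.3 yaw -80.4
```

View pics/s2.png

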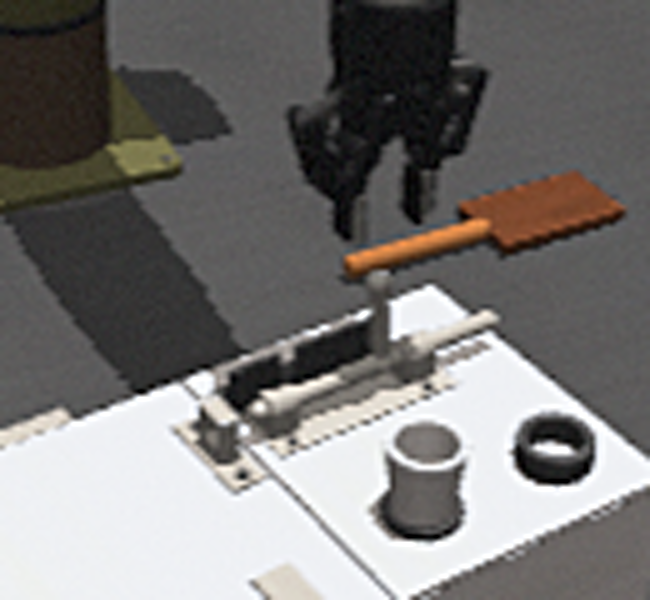

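The lid is flush with the deck, and the open jaws straddle the knob at (380,280). I'll descend and pinch it.

```bash
python3 -m jog '[{"slide":[0.05,0,-1.2],"angular":[0,0,0],"claw":0.5},{"slide":[0,0,-1.2],"angular":[0,0,0],"claw":0.5},{"slide":[0,0,-1.2],"angular":[0,0,0],"claw":0.5},{"slide":[0,0,-1],"angular":[0,0,0],"claw":0.5},{"slide":[0,0,-0.5],"angular":[0,0,0],"claw":0.5},{"slide":[0,0,0],"angular":[0,0,0],"claw":0.6},{"slide":[0,0,0],"angular":[0,0,0],"claw":0.7},{"slide":[0,0,0],"angular":[0,0,0],"claw":0.8},{"slide":[0,0,0],"angular":[0,0,0],"claw":0.9},{"slide":[0,0,0],"angular":[0,0,0],"claw":0.9}]' 20
python3 - <<'E'
from h import *
st()
im=shot('scene')['frame'][:,:,::-1];cv2.imwrite('pics/s3.png',cv2.resize(im[140:240,200:320],None,fx=6,fy=6,interpolation=cv2.INTER_CUBIC))
E
```

```text
time: 7.55
position: [581.5, 56.4, 188.8]
ee_rot: [[0.001, 0.165, -0.986], [-0.0, -0.986, -0.165], [-1.0, 0.001, -0.001]]
ft_force: [-0.5, -1.0, 1.8]
width: 16.2
 t 7.55 p [581.5  56.4 188.8] box [-52.  107.1 188.8] Fbox [-0.7 -0.9  1.8] w 16.2 yaw -80.5
```

View pics/s3.png

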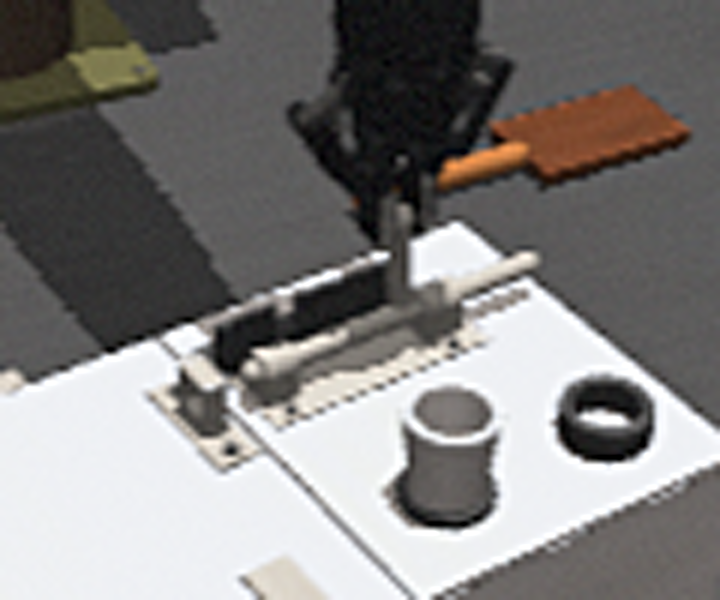

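The ball is pinched between the pads at about (400,210). Next I'll slide the bolt along the box's −y.

```bash
python3 -m jog '[{"slide":[0,0,0],"angular":[0,0,0],"claw":1},{"slide":[0,0,0],"angular":[0,0,0],"claw":1},{"slide":[0.033,-0.2,0],"angular":[0,0,0],"claw":1},{"slide":[0.033,-0.2,0],"angular":[0,0,0],"claw":1},{"slide":[0,0,0],"angular":[0,0,0],"claw":1}]'
python3 -c "from h import *;st()"
python3 -m jog '[{"slide":[0.05,-0.3,0],"angular":[0,0,0],"claw":1},{"slide":[0.05,-0.3,0],"angular":[0,0,0],"claw":1},{"slide":[0.05,-0.3,0],"angular":[0,0,0],"claw":1},{"slide":[0.05,-0.3,0],"angular":[0,0,0],"claw":1},{"slide":[0,0,0],"angular":[0,0,0],"claw":1}]'
python3 -c "from h import *;st()"
```

```text
time: 8.1
position: [582.1, 53.0, 188.7]
ee_rot: [[0.001, 0.165, -0.986], [0.001, -0.986, -0.165], [-1.0, -0.001, -0.001]]
ft_force: [-0.7, 1.3, 5.6]
width: 16.6
 t 8.1 p [582.1  53.  188.7] box [-52.  103.7 188.7] Fbox [-0.5  1.4  5.6] w 16.6 yaw -80.5
time: 8.6
position: [584.1, 40.7, 188.7]
ee_rot: [[0.001, 0.165, -0.986], [0.001, -0.986, -0.165], [-1.0, -0.001, -0.001]]
ft_force: [-0.6, 1.9, 5.4]
width: 16.3
 t 8.6 p [584.1  40.7 188.7] box [-52.   91.2 188.7] Fbox [-0.3  2.   5.4] w 16.3 yaw -80.5
```

```bash
python3 -m jog '[{"slide":[0.033,-0.2,0.1],"angular":[0,0,0],"claw":1},{"slide":[0.033,-0.2,0],"angular":[0,0,0],"claw":1},{"slide":[0.033,-0.2,0],"angular":[0,0,0],"claw":1},{"slide":[0,0,0],"angular":[0,0,0],"claw":1}]'
python3 -c "from h import *;st()"
python3 -m jog '[{"slide":[0.05,-0.3,0],"angular":[0,0,0],"claw":1},{"slide":[0.05,-0.3,0],"angular":[0,0,0],"claw":1},{"slide":[0.05,-0.3,0],"angular":[0,0,0],"claw":1},{"slide":[0.05,-0.3,0],"angular":[0,0,0],"claw":1},{"slide":[0,0,0],"angular":[0,0,0],"claw":1}]'
python3 -c "from h import *;st()"
```

```text
time: 9.0
position: [584.7, 34.4, 188.8]
ee_rot: [[-0.0, 0.165, -0.986], [-0.0, -0.986, -0.165], [-1.0, 0.0, 0.0]]
ft_force: [0.7, 1.9, 0.8]
width: 16.2
 t 9.0 p [584.7  34.4 188.8] box [-52.4  84.9 188.8] Fbox [1.  1.8 0.8] w 16.2 yaw -80.5
time: 9.5
position: [586.7, 21.9, 188.8]
ee_rot: [[-0.0, 0.165, -0.986], [-0.001, -0.986, -0.165], [-1.0, 0.001, 0.0]]
ft_force: [0.8, 1.8, -0.4]
width: 16.0
 t 9.5 p [586.7  21.9 188.8] box [-52.5  72.3 188.8] Fbox [ 1.1  1.6 -0.4] w 16.0 yaw -80.5
```

```bash
python3 -m jog '[{"slide":[-0.5,-0.085,-0.1],"angular":[0,0,0],"claw":1},{"slide":[-0.5,-0.085,-0.12],"angular":[0,0,0],"claw":1},{"slide":[-0.55,-0.092,-0.2],"angular":[0,0,0],"claw":1},{"slide":[-0.545,-0.092,-0.26],"angular":[0,0,0],"claw":1},{"slide":[0,0,0],"angular":[0,0,0],"claw":1}]'
python3 -c "from h import *;st()"
python3 -m jog '[{"slide":[-0.49,-0.082,-0.32],"angular":[0,0,0],"claw":1},{"slide":[-0.486,-0.082,-0.36],"angular":[0,0,0],"claw":1},{"slide":[-0.33,-0.055,-0.3],"angular":[0,0,0],"claw":1},{"slide":[-0.3,-0.05,-0.33],"angular":[0,0,0],"claw":1},{"slide":[0,0,0],"angular":[0,0,0],"claw":1}]'
python3 -c "from h import *;st()"
```

```text
time: 10.0
position: [564.6, 18.6, 181.9]
ee_rot: [[-0.002, 0.165, -0.986], [-0.001, -0.986, -0.165], [-1.0, 0.001, 0.002]]
ft_force: [-1.3, -1.1, 0.8]
width: 16.1
 t 10.0 p [564.6  18.6 181.9] box [-74.9  72.7 181.9] Fbox [-1.5 -0.9  0.8] w 16.1 yaw -80.5
time: 10.5
position: [548.6, 16.0, 168.4]
ee_rot: [[-0.002, 0.165, -0.986], [-0.001, -0.986, -0.165], [-1.0, 0.0, 0.002]]
ft_force: [-3.3, -2.3, 3.9]
width: 15.9
 t 10.5 p [548.6  16.  168.4] box [-91.1  72.8 168.4] Fbox [-3.6 -1.7  3.9] w 15.9 yaw -80.5
```

```bash
python3 -m jog '[{"slide":[0.033,-0.2,0],"angular":[0,0,0],"claw":1},{"slide":[0.033,-0.2,0],"angular":[0,0,0],"claw":1},{"slide":[-0.2,-0.033,-0.26],"angular":[0,0,0],"claw":1},{"slide":[-0.2,-0.033,-0.26],"angular":[0,0,0],"claw":1},{"slide":[0,0,0],"angular":[0,0,0],"claw":1}]'
python3 -c "from h import *;st()"
python3 -m jog '[{"slide":[-0.08,-0.013,-0.13],"angular":[0,0,0],"claw":1},{"slide":[0,0,0],"angular":[0,0,0],"claw":1}]'
python3 -c "from h import *;st()"
python3 -m jog '[{"slide":[-0.08,-0.013,-0.13],"angular":[0,0,0],"claw":1},{"slide":[0,0,0],"angular":[0,0,0],"claw":1}]'
python3 -c "from h import *;st()"
```

```text
time: 11.0
position: [545.9, 12.2, 163.5]
ee_rot: [[-0.001, 0.165, -0.986], [0.001, -0.986, -0.165], [-1.0, -0.001, 0.001]]
ft_force: [-3.2, 1.5, 4.1]
width: 15.9
 t 11.0 p [545.9  12.2 163.5] box [-94.3  69.5 163.5] Fbox [-2.9  2.   4.1] w 15.9 yaw -80.5
time: 11.2
position: [545.4, 11.9, 162.5]
ee_rot: [[-0.001, 0.165, -0.986], [0.001, -0.986, -0.165], [-1.0, -0.001, 0.0]]
ft_force: [-3.3, 1.5, 3.3]
width: 16.4
 t 11.2 p [545.4  11.9 162.5] box [-95.   69.3 162.5] Fbox [-3.   2.1  3.3] w 16.4 yaw -80.5
time: 11.4
position: [544.6, 11.6, 161.1]
ee_rot: [[-0.0, 0.165, -0.986], [0.0, -0.986, -0.165], [-1.0, -0.0, 0.0]]
ft_force: [-3.0, 2.2, 4.1]
width: 16.1
 t 11.4 p [544.6  11.6 161.1] box [-95.7  69.  161.1] Fbox [-2.6  2.6  4.1] w 16.1 yaw -80.5
```

```bash
python3 -m jog '[{"slide":[-0.06,-0.01,-0.13],"angular":[0,0,0],"claw":1},{"slide":[0,0,0],"angular":[0,0,0],"claw":1}]'
python3 -c "from h import *;st()"
python3 -m jog '[{"slide":[-0.05,-0.008,-0.1],"angular":[0,0,0],"claw":1},{"slide":[0,0,0],"angular":[0,0,0],"claw":1}]'
python3 -c "from h import *;st()"
```

```text
time: 11.6
position: [544.0, 11.4, 159.9]
ee_rot: [[-0.0, 0.165, -0.986], [0.0, -0.986, -0.165], [-1.0, -0.0, 0.0]]
ft_force: [-4.8, 1.9, 4.2]
width: 16.1
 t 11.6 p [544.   11.4 159.9] box [-96.4  68.9 159.9] Fbox [-4.4  2.7  4.2] w 16.1 yaw -80.5
time: 11.8
position: [543.9, 11.3, 159.4]
ee_rot: [[0.001, 0.165, -0.986], [0.0, -0.986, -0.165], [-1.0, -0.0, -0.001]]
ft_force: [-2.8, 1.6, 5.7]
width: 15.9
 t 11.8 p [543.9  11.3 159.4] box [-96.5  68.9 159.4] Fbox [-2.5  2.1  5.7] w 15.9 yaw -80.5
```

```bash
python3 -m jog '[{"slide":[0.017,-0.1,0],"angular":[0,0,0],"claw":1},{"slide":[0.017,-0.1,0],"angular":[0,0,0],"claw":1},{"slide":[0,0,0],"angular":[0,0,0],"claw":1}]' >/dev/null
python3 -c "from h import *;st()"
python3 -m jog '[{"slide":[0.017,-0.1,0],"angular":[0,0,0],"claw":1},{"slide":[0.017,-0.1,0],"angular":[0,0,0],"claw":1},{"slide":[0,0,0],"angular":[0,0,0],"claw":1}]' >/dev/null
python3 -c "from h import *;st()"
python3 -m jog '[{"slide":[0.017,-0.1,0],"angular":[0,0,0],"claw":1},{"slide":[0.017,-0.1,0],"angular":[0,0,0],"claw":1},{"slide":[0,0,0],"angular":[0,0,0],"claw":1}]' >/dev/null
python3 -c "from h import *;st()"
```

```text
t 12.1 p [544.2   9.7 159.3] box [-96.5  67.2 159.3] Fbox [-3.5  4.7  6.1] w 15.9 yaw -80.5
 t 12.4 p [544.5   7.7 159.3] box [-96.5  65.2 159.3] Fbox [-3.1  4.6  6.7] w 16.2 yaw -80.5
 t 12.7 p [544.9   5.7 159.3] box [-96.5  63.2 159.3] Fbox [-2.7  3.6  5. ] w 16.2 yaw -80.5
```

```bash
python3 -m jog '[{"slide":[0.017,-0.1,0],"angular":[0,0,0],"claw":1},{"slide":[0.017,-0.1,0],"angular":[0,0,0],"claw":1},{"slide":[0,0,0],"angular":[0,0,0],"claw":1}]' >/dev/null
python3 -c "from h import *;st()"
python3 -m jog '[{"slide":[0.017,-0.1,0],"angular":[0,0,0],"claw":1},{"slide":[0.017,-0.1,0],"angular":[0,0,0],"claw":1},{"slide":[0,0,0],"angular":[0,0,0],"claw":1}]' >/dev/null
python3 -c "from h import *;st()"
python3 -m jog '[{"slide":[0.017,-0.1,0],"angular":[0,0,0],"claw":1},{"slide":[0.017,-0.1,0],"angular":[0,0,0],"claw":1},{"slide":[0,0,0],"angular":[0,0,0],"claw":1}]' >/dev/null
python3 -c "from h import *;st()"
```

```text
t 13.0 p [545.2   3.7 159.4] box [-96.5  61.2 159.4] Fbox [-3.2  3.7  5.1] w 15.6 yaw -80.5
 t 13.3 p [545.5   1.6 159.3] box [-96.5  59.1 159.3] Fbox [-4.   4.9  6.2] w 15.9 yaw -80.5
 t 13.6 p [ 5.459e+02 -5.000e-01  1.594e+02] box [-96.5  56.9 159.4] Fbox [-3.8  2.8  5.2] w 16.1 yaw -80.5
```

```bash
python3 -m jog '[{"slide":[0.017,-0.1,-0.08],"angular":[0,0,0],"claw":1},{"slide":[0,0,0],"angular":[0,0,0],"claw":1}]' >/dev/null
python3 -c "from h import *;st()"
python3 -m jog '[{"slide":[0.017,-0.1,0],"angular":[0,0,0],"claw":1},{"slide":[0,0,0],"angular":[0,0,0],"claw":1}]' >/dev/null
python3 -c "from h import *;st()"
python3 -m jog '[{"slide":[0.017,-0.1,0],"angular":[0,0,0],"claw":1},{"slide":[0,0,0],"angular":[0,0,0],"claw":1}]' >/dev/null
python3 -c "from h import *;st()"
```

```text
t 13.8 p [545.8  -1.4 158.9] box [-96.8  56.1 158.9] Fbox [-4.8  4.   8.1] w 16.0 yaw -80.5
 t 14.0 p [545.9  -2.5 158.8] box [-96.8  55.  158.8] Fbox [-5.1  3.2  8.4] w 15.8 yaw -80.5
 t 14.2 p [546.1  -3.6 158.8] box [-96.8  53.9 158.8] Fbox [-5.5  2.9  6.5] w 16.0 yaw -80.5
```

```bash
python3 -m jog '[{"slide":[0.017,-0.1,0],"angular":[0,0,0],"claw":1},{"slide":[0,0,0],"angular":[0,0,0],"claw":1}]' >/dev/null
python3 -c "from h import *;st()"
python3 -m jog '[{"slide":[0.017,-0.1,0],"angular":[0,0,0],"claw":1},{"slide":[0,0,0],"angular":[0,0,0],"claw":1}]' >/dev/null
python3 -c "from h import *;st()"
python3 -m jog '[{"slide":[0.017,-0.1,0],"angular":[0,0,0],"claw":1},{"slide":[0,0,0],"angular":[0,0,0],"claw":1}]' >/dev/null
python3 -c "from h import *;st()"
```

```text
t 14.4 p [546.2  -4.7 158.7] box [-96.9  52.7 158.7] Fbox [-5.5  3.   6.2] w 16.0 yaw -80.5
 t 14.6 p [546.1  -6.  158.3] box [-97.2  51.5 158.3] Fbox [-4.2  1.8  4.4] w 15.9 yaw -80.5
 t 14.8 p [546.3  -6.9 158.1] box [-97.1  50.5 158.1] Fbox [-3.9  1.7  5.5] w 16.1 yaw -80.5
```

```bash
python3 -m jog '[{"slide":[-0.04,-0.007,-0.12],"angular":[0,0,0],"claw":1},{"slide":[0,0,0],"angular":[0,0,0],"claw":1}]' >/dev/null
python3 -c "from h import *;st()"
python3 -m jog '[{"slide":[-0.04,-0.007,-0.12],"angular":[0,0,0],"claw":1},{"slide":[0,0,0],"angular":[0,0,0],"claw":1}]' >/dev/null
python3 -c "from h import *;st()"
```

```text
t 15.0 p [545.7  -7.  156.7] box [-97.8  50.5 156.7] Fbox [-5.6  3.3  4.7] w 16.4 yaw -80.5
 t 15.2 p [545.2  -7.1 155.4] box [-98.3  50.5 155.4] Fbox [-5.6  2.1  5.4] w 16.1 yaw -80.5
```

```bash
python3 -m jog '[{"slide":[-0.15,-0.04,-0.22],"angular":[0,0,0],"claw":1},{"slide":[-0.12,-0.03,-0.22],"angular":[0,0,0],"claw":1},{"slide":[0,0,0],"angular":[0,0,0],"claw":1}]' >/dev/null
python3 -c "from h import *;st()"
python3 -m jog '[{"slide":[-0.1,-0.017,-0.28],"angular":[0,0,0],"claw":1},{"slide":[-0.1,-0.017,-0.28],"angular":[0,0,0],"claw":1},{"slide":[0,0,0],"angular":[0,0,0],"claw":1}]' >/dev/null
python3 -c "from h import *;st()"
```

```text
t 15.5 p [543.2  -7.6 150.7] box [-100.4   50.4  150.7] Fbox [-0.3  2.1  0.4] w 16.1 yaw -80.5
 t 15.8 p [541.1  -7.9 145.2] box [-102.4   50.4  145.2] Fbox [-0.6  2.5  1. ] w 16.3 yaw -80.5
```

```bash
python3 -m jog '[{"slide":[-0.07,-0.012,-0.28],"angular":[0,0,0],"claw":1},{"slide":[-0.06,-0.01,-0.28],"angular":[0,0,0],"claw":1},{"slide":[0,0,0],"angular":[0,0,0],"claw":1}]' >/dev/null
python3 -c "from h import *;st()"
python3 -m jog '[{"slide":[-0.05,-0.008,-0.25],"angular":[0,0,0],"claw":1},{"slide":[-0.03,-0.005,-0.2],"angular":[0,0,0],"claw":1},{"slide":[0,0,0],"angular":[0,0,0],"claw":1}]' >/dev/null
python3 -c "from h import *;st()"
python3 -m jog '[{"slide":[0,0,-0.1],"angular":[0,0,0],"claw":1},{"slide":[0,0,0],"angular":[0,0,0],"claw":1}]' >/dev/null
python3 -c "from h import *;st()"
```

```text
t 16.1 p [539.7  -8.2 139.6] box [-103.9   50.4  139.6] Fbox [-0.4  3.1  1.3] w 16.1 yaw -80.5
 t 16.4 p [538.9  -8.3 135.3] box [-104.7   50.4  135.3] Fbox [-0.9  2.5  0.2] w 16.2 yaw -80.5
 t 16.6 p [538.8  -8.3 134.5] box [-104.8   50.4  134.5] Fbox [-2.1  2.2  1.3] w 16.0 yaw -80.5
```

```bash
python3 -m jog '[{"slide":[0,0,-0.1],"angular":[0,0,0],"claw":1},{"slide":[0,0,0],"angular":[0,0,0],"claw":1}]' >/dev/null
python3 -c "from h import *;st()"
python3 -m jog '[{"slide":[0,0,-0.08],"angular":[0,0,0],"claw":1},{"slide":[0,0,0],"angular":[0,0,0],"claw":1}]' >/dev/null
python3 -c "from h import *;st()"
python3 -m jog '[{"slide":[0,0,-0.05],"angular":[0,0,0],"claw":1},{"slide":[0,0,0],"angular":[0,0,0],"claw":1}]' >/dev/null
python3 -c "from h import *;st()"
```

```text
t 16.8 p [538.8  -8.3 133.5] box [-104.8   50.4  133.5] Fbox [-3.3  1.4  1.4] w 16.0 yaw -80.5
 t 17.0 p [538.8  -8.3 132.7] box [-104.8   50.4  132.7] Fbox [-4.   1.4  2.4] w 16.1 yaw -80.5
 t 17.2 p [538.8  -8.3 132.2] box [-104.8   50.4  132.2] Fbox [-4.2  1.8  1.9] w 15.7 yaw -80.5
```

```bash
python3 -m jog '[{"slide":[0,0,-0.1],"angular":[0,0,0],"claw":1},{"slide":[0,0,0],"angular":[0,0,0],"claw":1}]' >/dev/null
python3 -c "from h import *;st()"
python3 -m jog '[{"slide":[0,0,-0.1],"angular":[0,0,0],"claw":1},{"slide":[0,0,0],"angular":[0,0,0],"claw":1}]' >/dev/null
python3 -c "
from h import *;st()
im=shot('scene')['frame'][:,:,::-1];cv2.imwrite('pics/s4.png',cv2.resize(im[140:240,200:320],None,fx=6,fy=6,interpolation=cv2.INTER_CUBIC))"
```

```text
t 17.4 p [538.8  -8.3 131.2] box [-104.7   50.4  131.2] Fbox [-4.8  1.6  1.6] w 16.2 yaw -80.5
 t 17.6 p [538.9  -8.3 130.2] box [-104.7   50.4  130.2] Fbox [-3.6  1.7  0.6] w 16.1 yaw -80.5
```

View pics/s4.png

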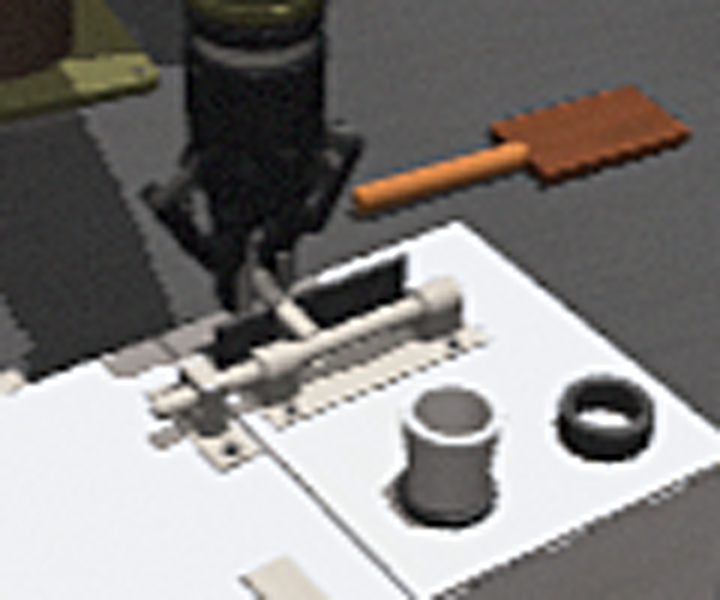

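Run:
```python
from h import *
s=shot('scene');t=shot('top')
for a in(.9,1.0,1.1,1.2,1.3,1.4,1.5):
    X=W([[-45-60*np.sin(a),50.4,142+60*np.cos(a)],[-45,50.4,142]]);print(a,(((proj(s,X)+.5-[200,140])*6)).round(0).tolist())
```

```text
0.9 [[268.0, 249.0], [315.0, 348.0]]
1.0 [[264.0, 253.0], [315.0, 348.0]]
1.1 [[261.0, 258.0], [315.0, 348.0]]
1.2 [[259.0, 264.0], [315.0, 348.0]]
1.3 [[257.0, 270.0], [315.0, 348.0]]
1.4 [[256.0, 278.0], [315.0, 348.0]]
1.5 [[255.0, 286.0], [315.0, 348.0]]
```

The stem lies over the strip near (260,265), but its exact angle is unclear and the pads may have slipped on the ball. I'll let go, rise and look.

```bash
python3 -m jog '[{"slide":[0,0,0],"angular":[0,0,0],"claw":0.6},{"slide":[0,0,0],"angular":[0,0,0],"claw":0.6},{"slide":[0,0,0],"angular":[0,0,0],"claw":0.6},{"slide":[0,0,1],"angular":[0,0,0],"claw":0.6},{"slide":[0,0,2],"angular":[0,0,0],"claw":0.6},{"slide":[0,0,3],"angular":[0,0,0],"claw":0.6},{"slide":[0,0,4],"angular":[0,0,0],"claw":1},{"slide":[0,0,0],"angular":[0,0,0],"claw":1},{"slide":[0,0,0],"angular":[0,0,0],"claw":1}]'
python3 - <<'E'
from h import *;st()
im=shot('scene')['frame'][:,:,::-1];cv2.imwrite('pics/s5.png',cv2.resize(im[140:240,200:320],None,fx=6,fy=6,interpolation=cv2.INTER_CUBIC))
E
```

```text
time: 18.65
position: [540.2, -8.4, 232.8]
ee_rot: [[0.004, 0.165, -0.986], [-0.001, -0.986, -0.165], [-1.0, 0.001, -0.004]]
ft_force: [0.4, -0.1, -0.2]
width: 0.5
 t 18.65 p [540.2  -8.4 232.8] box [-103.4   50.1  232.8] Fbox [ 0.3 -0.2 -0.2] w 0.5 yaw -80.5
```

View pics/s5.png

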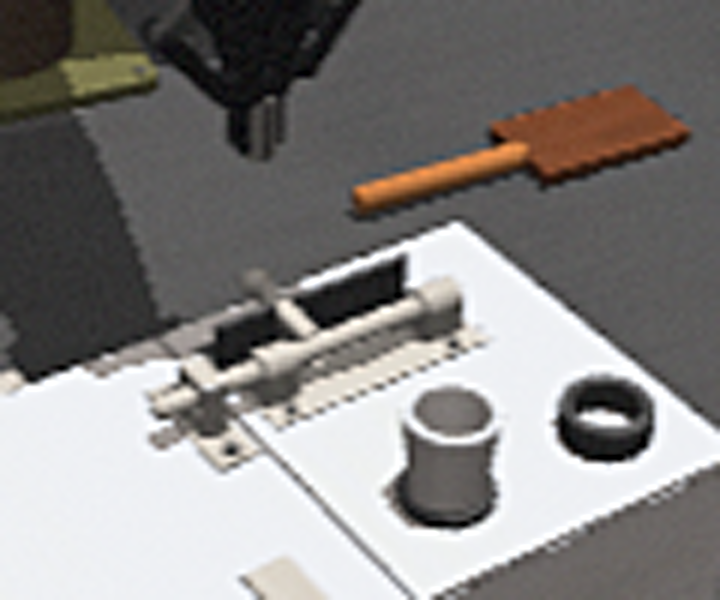

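The ball sits at about (257,283), which gives roughly 1.45 rad. I'll press it from above with shut fingers until the end stop is felt.

```bash
python3 -m jog '[{"slide":[0,0,-2],"angular":[0,0,0],"claw":1},{"slide":[0,0,-2],"angular":[0,0,0],"claw":1},{"slide":[0,0,-1.5],"angular":[0,0,0],"claw":1},{"slide":[0,0,-1],"angular":[0,0,0],"claw":1},{"slide":[0,0,-0.3],"angular":[0,0,0],"claw":1},{"slide":[0,0,0],"angular":[0,0,0],"claw":1},{"slide":[0,0,0],"angular":[0,0,0],"claw":1}]' >/dev/null
python3 -c "from h import *;st()"
python3 -m jog '[{"slide":[0,0,-0.2],"angular":[0,0,0],"claw":1},{"slide":[0,0,0],"angular":[0,0,0],"claw":1}]' >/dev/null
python3 -c "from h import *;st()"
python3 -m jog '[{"slide":[0,0,-0.15],"angular":[0,0,0],"claw":1},{"slide":[0,0,0],"angular":[0,0,0],"claw":1}]' >/dev/null
python3 -c "from h import *;st()"
```

```text
t 19.4 p [539.7  -8.3 163.3] box [-103.9   50.2  163.3] Fbox [0.9 0.  1. ] w 0.0 yaw -80.5
 t 19.6 p [539.4  -8.3 161. ] box [-104.2   50.3  161. ] Fbox [ 0.6  0.7 -0.2] w -0.2 yaw -80.5
 t 19.8 p [539.1  -8.3 158.9] box [-104.5   50.4  158.9] Fbox [0.6 0.1 0.5] w -0.1 yaw -80.5
```

```bash
python3 -m jog '[{"slide":[0,0,-0.12],"angular":[0,0,0],"claw":1},{"slide":[0,0,0],"angular":[0,0,0],"claw":1},{"slide":[0,0,0],"angular":[0,0,0],"claw":1}]' >/dev/null
python3 -c "from h import *;st()"
python3 -m jog '[{"slide":[0,0,-0.1],"angular":[0,0,0],"claw":1},{"slide":[0,0,0],"angular":[0,0,0],"claw":1}]' >/dev/null
python3 -c "from h import *;st()"
python3 -m jog '[{"slide":[0,0,-0.1],"angular":[0,0,0],"claw":1},{"slide":[0,0,0],"angular":[0,0,0],"claw":1}]' >/dev/null
python3 -c "from h import *;st()"
python3 -m jog '[{"slide":[0,0,-0.06],"angular":[0,0,0],"claw":1},{"slide":[0,0,0],"angular":[0,0,0],"claw":1}]' >/dev/null
python3 -c "from h import *;st()"
```

```text
t 20.1 p [539.1  -8.3 157.7] box [-104.5   50.4  157.7] Fbox [ 0.5  0.2 -0.1] w -0.2 yaw -80.5
 t 20.3 p [539.2  -8.3 156.7] box [-104.4   50.4  156.7] Fbox [ 0.2 -0.1  1.4] w -0.0 yaw -80.5
 t 20.5 p [539.1  -8.3 155.6] box [-104.5   50.4  155.6] Fbox [-0.   0.4  0.5] w -0.0 yaw -80.5
 t 20.7 p [539.1  -8.3 155.1] box [-104.5   50.4  155.1] Fbox [-1.2 -0.4  1.4] w -0.0 yaw -80.5
```

```bash
python3 -m jog '[{"slide":[0,0,-0.06],"angular":[0,0,0],"claw":1},{"slide":[0,0,0],"angular":[0,0,0],"claw":1}]' >/dev/null
python3 -c "from h import *;st()"
python3 -m jog '[{"slide":[0,0,-0.06],"angular":[0,0,0],"claw":1},{"slide":[0,0,0],"angular":[0,0,0],"claw":1}]' >/dev/null
python3 -c "from h import *;st()"
python3 -m jog '[{"slide":[0,0,-0.06],"angular":[0,0,0],"claw":1},{"slide":[0,0,0],"angular":[0,0,0],"claw":1}]' >/dev/null
python3 -c "from h import *;st()"
```

```text
t 20.9 p [539.1  -8.3 154.7] box [-104.5   50.3  154.7] Fbox [-2.   0.1  1.9] w -0.1 yaw -80.5
 t 21.1 p [539.1  -8.3 154.4] box [-104.5   50.3  154.4] Fbox [-3.2  0.1  4.3] w -0.1 yaw -80.5
 t 21.3 p [539.1  -8.4 154. ] box [-104.5   50.3  154. ] Fbox [-3.2  0.   6.5] w -0.3 yaw -80.5
```

```bash
python3 -m jog '[{"slide":[0,0,-0.05],"angular":[0,0,0],"claw":1},{"slide":[0,0,0],"angular":[0,0,0],"claw":1}]' >/dev/null
python3 -c "from h import *;st()"
python3 -m jog '[{"slide":[0,0,1],"angular":[0,0,0],"claw":1},{"slide":[-0.5,0,3],"angular":[0,0,0],"claw":1},{"slide":[-3,-2,3],"angular":[0,0,0],"claw":1},{"slide":[-4,-2,2],"angular":[0,0,0],"claw":1},{"slide":[-4,-2,0],"angular":[0,0,0],"claw":1},{"slide":[-4,-2,0],"angular":[0,0,0],"claw":1},{"slide":[0,0,0],"angular":[0,0,0],"claw":1},{"slide":[0,0,0],"angular":[0,0,0],"claw":1}]'
python3 - <<'E'
from h import *;st()
s=shot('scene')['frame'][:,:,::-1];t=shot('top')['frame'][:,:,::-1]
a=cv2.resize(s[160:240,210:320],(660,480)[:2],interpolation=cv2.INTER_CUBIC)
cv2.imwrite('pics/s6.png',a)
cv2.imwrite('pics/t6.png',cv2.resize(t[90:290,110:400],None,fx=2.7,fy=2.7,interpolation=cv2.INTER_CUBIC))
sc=shot('scene')
for q in(1.3,1.4,1.5):print(q,((proj(sc,W([-45-60*np.sin(q),50.4,142+60*np.cos(q)]))+.5-[210,160])*6).round(0))
E
```

```text
t 21.5 p [539.1  -8.4 153.8] box [-104.5   50.3  153.8] Fbox [-4.4  1.   7.6] w 0.1 yaw -80.5
time: 22.3
position: [384.0, -88.6, 243.1]
ee_rot: [[0.002, 0.163, -0.987], [-0.0, -0.987, -0.163], [-1.0, 0.001, -0.002]]
ft_force: [0.1, 0.3, -0.0]
width: -0.2
 t 22.3 p [384.  -88.6 243.1] box [-270.7   -3.1  243.1] Fbox [ 0.2  0.3 -0. ] w -0.2 yaw -80.6
1.3 [[197. 150.]]
1.4 [[196. 158.]]
1.5 [[195. 166.]]
```

View pics/s6.png

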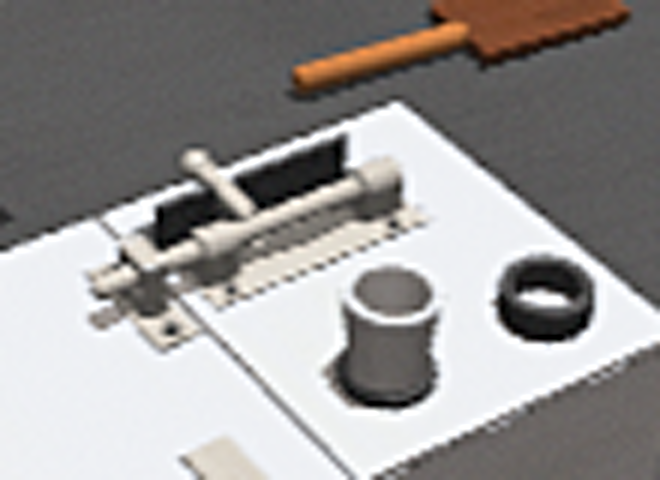

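View pics/t6.png

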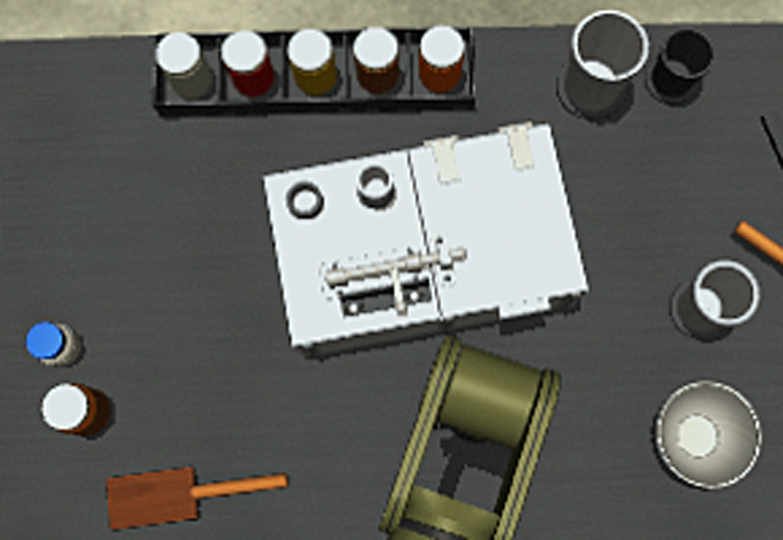

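The bolt is through the keeper and the stem lies in the notch, with the ball at about (195,160). The bystanders look unmoved. I'll do one depth check of the ball and lid, then hand in.

Run:
```python
from h import *
for n in('top','scene'):
    b=[]
    for i in range(3):
        d=shot(n);C=cloud(d);uv=proj(d,W([-104.9,50.4,153]))[0].round().astype(int);c=C[uv[1]-1:uv[1]+2,uv[0]-1:uv[0]+2].reshape(-1,3);b.append(B(c))
    print(n,np.nanmedian(np.vstack(b),0).round(1))
    b=B(C.reshape(-1,3));l=b[(b[:,1]<-60)&(b[:,1]>-195)&(b[:,0]<50)&(b[:,0]>-110)&(b[:,2]>105)&(b[:,2]<160)]
    print('lid',np.polyfit(125-l[:,0],l[:,2]-120,1))
    if n=='top':
        import numpy as np
        a=np.load('t.npy');m=(abs(C[...,2]-a[...,2])>25); m[:, 0:0]=0
        print('changed px away from box/arm: left/back',m[130:290,60:205].sum(),m[95:135,160:400].sum(),'right',m[175:225,350:400].sum())
env.hand_in()
```

```text
top [-105.7   49.7  153.4]
lid [-0.00098465 -0.57863094]
changed px away from box/arm: left/back 0 7 right 0
scene [-104.8   51.5  153.5]
lid [0.00241827 0.62775725]
the job is handed in; nothing more can be done
```

The lid is shut, the bolt is through the keeper, and the handle is down in the notch. I handed the job in at about 23 s of the 72 s, with the arm clear of everything.

- **Lid:** I pressed it down until it met a firm stop at about 9 N. Afterwards it measured within 0.003 rad of shut in both cameras.
- **Bolt:** I pinched the knob and slid the bolt through the keeper with 2 to 5 N of drag. I felt for the notch with about 6 to 10 N on the strip, and the stem dropped in at about 63.5 mm. The bolt ended at about 64.5 mm.
- **Handle:** The pads slipped on the ball near the end, so I finished by pressing the ball from above until it stopped, at about 8 N. In depth, the ball's top reads 153.5 mm above the table against about 155 mm expected when fully down. My eye reading of the last picture came out slightly higher, between 1.4 and 1.5 rad. That is within its picking error, and I trusted the contact and the depth.
- **Bystanders:** They look unmoved. The depth comparison showed no change in the regions around the tall mould and the jars and paddle. Seven scattered pixels differed behind the box; I put these down to noise. The bowl, and the mould and ring on the deck, I checked only by eye.

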